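# Move the charged battery from the charger onto the cordless glue gun

### The arm

A 6-joint arm with a two-finger parallel gripper is mounted at the origin on the work surface. World frame = base frame: x ahead of the robot, y to its left, z up, the work surface at z = 0. Lengths are in m, angles in rad, forces in N, time in s.
With the tool pointing down it reaches from about 0.4 to 0.825 m from the base axis. Payload 7 kg.
Tool frame: the origin (TCP) lies at the very end of the fingers, on their centre line; the grasp point (between the pads) lies 19 mm behind it; z points along the fingers, x is the direction in which the jaws open and shut, and the axes are right-handed (so a half turn about z gives the same grasp; the last joint's range is limited). The gripper opens to 88 mm and grips with 3 to 60 N. Pads are 19 mm wide; open, the fingers measure 130 mm over their backs; the gripper's body (78 mm by 193 mm) begins 47 mm behind the grasp point.
Start: joints at [1.421, 0.359, 0.012, 0, -1.224, -0.288], TCP at [0.286, 0.611, 0.227] pointing down, gripper open.
Joint ranges: [-3.07, 3.07], [-1.43, 2.12], [-1.02, 1.25], [-3.03, 1.67], [-3.05, -0], [-3.03, 3.03]. Speed limits (rad/s): [2.39, 2.39, 3.01, 3.14, 3.14, 3.14].

### API

Orientations are given as [roll, pitch, yaw] about the fixed x, y, z axes, in that order (R = Rz(yaw) Ry(pitch) Rx(roll)).
In Python, from station import telemetry, grab_frame, arm, regions_of, pinpoint gives the robot as it stands. The module is installed in compiled form; this text tells all that it offers.
- The arm moves only by the shell command python3 -m inch 'ROWS' [FORCE]. ROWS is text: rows parted by semicolons, each of 7 numbers parted by spaces: the opening, from 0 (shut) to 1 (fully open), then the shift along the world's x, y, z in cm, then the turn, a rotation vector about the world's x, y, z in degrees. A call has 1 to 12 rows; each row is the pose to reach, as a shift and turn from the pose measured when the call began; what a row does not reach only later rows make up. A row lasts 1/8 s, in which the tool goes at most 62.5 mm and 10.7 degrees, less where a joint would pass 70% of its speed; a pose out of reach is approached as far as the arm can. A call with a gripper value outside its range is refused whole. The fingers move at their own pace and stop on an object; FORCE is the grip in N (left out, the last holds). Time passes only in rows, so rows that repeat a pose let the fingers close. It gives the time, the measured TCP pose, the force and the opening at its end, in the units of the state.
- telemetry.get_state(): the state, without advancing time (a new reading comes with each control period).
- grab_frame(name): name is "scene" or "top"; returns a dict with "pixels" (420x560x3 uint8, red, green, blue), "fx", "fy", "cx", "cy" (pixels), "dist_coeffs" ([k1, k2, p1, p2, k3] as OpenCV has them; the pictures are not rectified), "R" (3x3) and "t" (3): a world point X has camera coordinates R X + t. Camera axes: x right, y down, z forward; pixel columns grow to the right and rows downward; lengths in m; the calibration is good to about 2 mm. A picture is of the moment at which its call begins. There is no depth.
- arm.job_done(): hands the job in, once; it reports no verdict.
Trained networks look in the newest picture that a camera, given by its name, has taken for a name from the list of things; names that differ only in an ending like _2 or _b are one class to them, and where a whole thing is asked for, a point or a joint stands for the part that bears it (a point fixed in the world has none). Each returns a list of dicts, best first, with "p" (0 to 1); they miss things now and then, are a little off and sometimes report something else, mostly with a low value. They report only what shows in the picture. A call takes as long as a camera call. They do not tell look-alikes from the thing itself.
- regions_of(camera, name): "pixels" (420x560 bool, what is visible of it) and "bbox" ([left, top, right, bottom] in pixels, round what is visible of it).
- pinpoint(camera, name): "location" ([column, row] in pixels: a listed point, or the origin of a listed thing).
The state is a dict: "t": time; "q": joint angles; "qd": joint speeds; "joint_efforts": joint torques, N m; "eef_pos": TCP position; "ee_rot": TCP orientation; "force": force on the tool from outside, world axes, zero at the start; "moment": the same for the moment, N m; "width": finger opening in m.
Only numpy, scipy, OpenCV 4.12 (cv2) and the standard library are available. Lean on these libraries where they do the work, as an engineer would, in place of code of your own. Each camera call takes 0.05 s, during which the arm holds its last target. There are 200 camera calls.

### The job

Fit the charged battery to the glue gun: press the charger's orange button so that the pack springs free of its catch, draw it out of the charger's dovetail, and slide it fully home into the dovetail on the foot of the upturned glue gun until the gun's catch clicks up behind it, then let go. Work gently: little more force than the springs need, and no ramming against the end stop, whose place differs from gun to gun by up to a centimetre either way. Leave the other things on the table where they are.

Things in the scene. Friction and masses are not known exactly. Their poses are not given: they have to be found in the camera images.
- pack_grip (a point): Charged battery pack (green band at its top, about 0.4 kg), latched in the charger at first. Point on its centre line 40 mm above its underside; x along the slide. Black foot plate 70 mm long (x), 58 mm wide (y) up to 4.5 mm, 52 mm wide up to 9 mm; above it a grey body 64 mm long, 40 mm wide (y: grip across this), top 58 mm above the underside. Either end may go first.
- charger: Black charger fixed to the table, 163 x 100 mm, 32 mm high at its button end, 36 mm at its end stop. Origin on the table below the centre of a pack that is home; x is the direction in which a pack slides in, y across, z up.
- charger_seat (a point): Point on the charger's channel floor (22 mm above the table) below the centre of a home pack, axes as charger. Draw the pack out along -x, level; it is clear of the lips and lifts out freely when its centre is at x = -75 mm or less. The channel has the same shape as the gun's (see gun).
- charger_button (a point): Centre of the top of the charger's orange release button, 24 mm (x) by 30 mm (y), 20 mm above the channel floor, 62 mm beyond the home pack's centre along x. Pressed straight down; 7 mm of travel.
- charger_catch (a joint): Travel of the charger's button and catch (one piece): 0 up, 0.007 m fully pressed. Spring 1.5 N at 0, 3.6 N at 7 mm, plus up to 2 N of friction. Pressed 5 to 6 mm it frees the pack, which a 7 N spring in the end stop pushes 15 to 45 mm towards the mouth (-x), where it stays, over the catch, when the button is let go.
- gun: White glue gun fixed upside down in a plywood cradle. Origin on the table below gun_seat. On its upturned foot a dovetail channel along x: floor from x = -73 mm to the end stop; flared guides 9 mm high, 71 mm apart at x = -55, 60 mm at -33; lips from x = -33 to 30 mm, tops 14 mm above the floor, giving the foot plate about 1 mm play a side and 1.8 mm upward.
- gun_seat (a point): Point on the floor of the gun's channel, 130 mm above the table. x is the direction in which the pack slides in, y across, z up. The pack's centre comes home near this point, but catch and end stop sit on a carriage set anywhere within 10 mm either way along x: find home by feel. The end stop comes 2 mm after the point where the catch clicks.
- gun_buffer (a joint): Stiff rubber end stop on the gun's carriage, 36.5 mm beyond the home point: 0 at rest, grows as it is pushed in. It gives nothing up to 8 N, then 1 mm for each 4 N. These forces are on top of the springs' 5 to 9 N. It must not be squashed by 1 mm.
- gun_catch (a joint): Gun's orange catch: 0 up, 0.007 m down. With the carriage at mid: ramp from x = -50, head 5 mm high, square face at -35.5 mm. The pack rides over it (1 to 3 N) and keeps it 5 mm down; over the last 13 mm a spring adds 4 to 7 N (5 to 9 N in all). When the pack's rear edge passes the square face it snaps up to 0 and holds the pack; a pack left short keeps it down and is pushed back.
- flat_pack: The flat battery pack, like the charged one but with a red band; a bystander.
- dowel: Wooden dowel, 160 mm long, 18 mm thick, lying; a bystander.
- tape_roll: Yellow tape roll, 68 mm across, 22 mm high, lying flat; a bystander.
- bead_jar: Glass jar with copper lid, 60 mm across, 80 mm high; a bystander.
- chrome_bowl: Polished metal stemmed dish, 84 mm across, 38 mm high; a bystander.
- wood_offcut: Wood offcut, 90 x 50 x 22 mm; a bystander.
- sanding_block: Cork sanding block, 100 x 60 x 30 mm; a bystander.
Not all that is in view belongs to the job. Leave any purple look-alike of the part that bears pack_grip alone.

How it is judged:
On the way, in this order (a step that is already met when the one before it is completed fails the run):
1. The charger's button is pressed by the robot and the pack has sprung free of the catch (more than 6 mm towards the mouth) (value of joint charger_catch above 0.003 m and x of pack_grip in the frame of charger below -0.006 m and contact force between any of the fingers, the arm and charger above 0.5 N), for 0.04 s.
2. The pack is out of the charger (distance between pack_grip and charger above 0.1 m), for 0.1 s.
At the end, for the whole second after the job is handed in: The charged pack is held in the gun's dovetail: the gun's catch is up behind it (less than 1.5 mm of travel), the pack's centre within -13 to 15 mm of the seat point along the slide (which allows for where the carriage is set), within 4 mm across and in height, in line within 0.08 rad (x of pack_grip in the frame of gun_seat between -0.013 and 0.015 m and y of pack_grip in the frame of gun_seat between -0.004 and 0.004 m and z of pack_grip in the frame of gun_seat between 0.036 and 0.044 m and angle between the x axis of pack_grip and the x axis of gun_seat, either way round below 0.08 rad and value of joint gun_catch below 0.0015 m); the robot touches nothing.
It fails at once if The pack is rammed against the gun's end stop (buffer squashed by over 1 mm, 12 N) (value of joint gun_buffer above 0.001 m).
It fails at once if The pack is forced against the gun (over 140 N) (contact force between pack and gun above 140 N).
It fails at once if The pack is forced against the charger (over 140 N) (contact force between pack and charger above 140 N).
It fails at once if The fingers push the charger or the gun with over 80 N (contact force between the fingers and charger above 80 N or contact force between the fingers and gun above 80 N).
It fails at once if One of the other things on the table is moved by more than 25 mm (distance of any of flat_pack, dowel, tape_roll, bead_jar, chrome_bowl, wood_offcut, sanding_block from where it was at the start of the episode above 0.025 m).
It also fails if it takes over 64 s, if anything falls off the work surface, if the arm or the gripper's body presses on something with over 40 N, if the wrist force passes 120 N, or if a joint passes its speed limit or range.

## Working session

There is one attempt and no reset: what is moved stays moved. The work goes in short steps, Python scripts to look and compute and a shell command to move; the robot and the scene stay as the last step left them, time stands still between calls to the robot, and variables do not carry over. Pictures are saved under pics/ and viewed, about 8 in all and at most 12, crops included, and the job is handed in when it is done.

```bash
mkdir -p pics; cat > h.py <<'E'
import numpy as np, cv2
from station import telemetry, grab_frame, arm, regions_of, pinpoint
def cam(n):
    f=grab_frame(n); f['K']=np.array([[f['fx'],0,f['cx']],[0,f['fy'],f['cy']],[0,0,1]]); f['d']=np.array(f['dist_coeffs']); f['R']=np.array(f['R']);f['t']=np.array(f['t']);return f
def ray(f,p):
    u=cv2.undistortPoints(np.array([[p]],float),f['K'],f['d'])[0,0]
    return -f['R'].T@f['t'], f['R'].T@np.array([u[0],u[1],1])
def at_z(f,p,z):
    o,d=ray(f,p); return o+d*(z-o[2])/d[2]
def tri(fs,ps):
    A=np.zeros((3,3));b=np.zeros(3);
    rs=[ray(f,p) for f,p in zip(fs,ps)]
    for o,d in rs:
        d=d/np.linalg.norm(d);P=np.eye(3)-np.outer(d,d);A+=P;b+=P@o
    X=np.linalg.solve(A,b); return X,[np.linalg.norm(np.cross(X-o,d/np.linalg.norm(d))) for o,d in rs]
def proj(f,X):
    return cv2.projectPoints(np.array(X,float).reshape(-1,3),cv2.Rodrigues(f['R'])[0],f['t'],f['K'],f['d'])[0][:,0]
def save(f,name,crop=None,s=1):
    im=f['pixels'][...,::-1]
    if crop: im=im[crop[1]:crop[3],crop[0]:crop[2]]
    cv2.imwrite('pics/'+name,cv2.resize(im,None,fx=s,fy=s,interpolation=cv2.INTER_CUBIC))
E
python3 - <<'E'
from h import *
np.set_printoptions(precision=4,suppress=True)
fs=[cam('scene'),cam('top')]
for f,n in zip(fs,['scene','top']):
    save(f,n+'0.png',s=1.4); print(n,'cam at',-f['R'].T@f['t'])
for nm in ['pack_grip','charger','charger_seat','charger_button','gun','gun_seat','flat_pack']:
    P=[pinpoint(c,nm) for c in('scene','top')]
    for c,p in zip('st',P): print(nm,c,[(np.round(x['location'],1).tolist(),round(x['p'],2)) for x in p[:3]])
    if P[0] and P[1]: print('   ',*tri(fs,[P[0][0]['location'],P[1][0]['location']]))
s=telemetry.get_state();print(s)
E
```

```text
scene cam at [ 1.2356 -0.2639  0.8951]
top cam at [0.3884 0.0231 1.4032]
pack_grip s [([206.3, 182.8], 0.82), ([203.0, 230.7], 0.68), ([202.3, 294.6], 0.65)]
pack_grip t [([385.1, 221.5], 0.82), ([353.1, 155.2], 0.78), ([343.6, 218.5], 0.73)]
    [ 0.5106 -0.2221  0.251 ] [np.float64(0.057472833275494815), np.float64(0.05747283327549481)]
charger s [([204.2, 247.1], 0.85)]
charger t [([341.5, 218.4], 0.66)]
    [ 0.5284 -0.2044 -0.0077] [np.float64(0.0012643414644133604), np.float64(0.0012643414644134092)]
charger_seat s [([201.7, 241.3], 0.57)]
charger_seat t [([344.1, 214.7], 0.93), ([143.3, 198.8], 0.44)]
    [ 0.5359 -0.2078  0.0301] [np.float64(0.00017870896418117923), np.float64(0.00017870896418120333)]
charger_button s [([209.0, 255.1], 0.98)]
charger_button t [([341.1, 196.3], 0.59)]
    [ 0.5933 -0.1998  0.0348] [np.float64(0.0002944054267310853), np.float64(0.00029440542673107606)]
gun s [([316.7, 210.3], 0.93)]
gun t [([227.0, 215.1], 0.89)]
    [0.5363 0.1541 0.0303] [np.float64(0.003811038417244969), np.float64(0.003811038417244984)]
gun_seat s [([323.8, 183.8], 0.74)]
gun_seat t [([222.3, 213.2], 0.62)]
    [0.5323 0.1617 0.1356] [np.float64(0.0009087502624397218), np.float64(0.0009087502624397815)]
flat_pack s [([369.4, 168.7], 0.9), ([202.0, 230.8], 0.72)]
flat_pack t [([140.1, 265.3], 0.9), ([279.6, 217.8], 0.32)]
    [ 0.3836  0.4331 -0.0072] [np.float64(0.0025489534081028988), np.float64(0.002548953408103009)]
{'t': 0.8, 'q': array([ 1.4211,  0.3586,  0.0119,  0.    , -1.2241, -0.2881]), 'qd': array([-0.0009, -0.0013,  0.0005,  0.0012, -0.0003, -0.0005]), 'joint_efforts': array([ -0.0004, -58.2286,  29.3299,   7.0022,   0.0128,  -0.    ]), 'eef_pos': array([0.2862, 0.6113, 0.2266]), 'ee_rot': array([ 3.1416,  0.    , -2.0086]), 'force': array([-0.0158, -0.2345, -0.2457]), 'moment': array([ 0.0186, -0.0039, -0.0236]), 'width': 0.0876891962724311}
```

View pics/scene0.png

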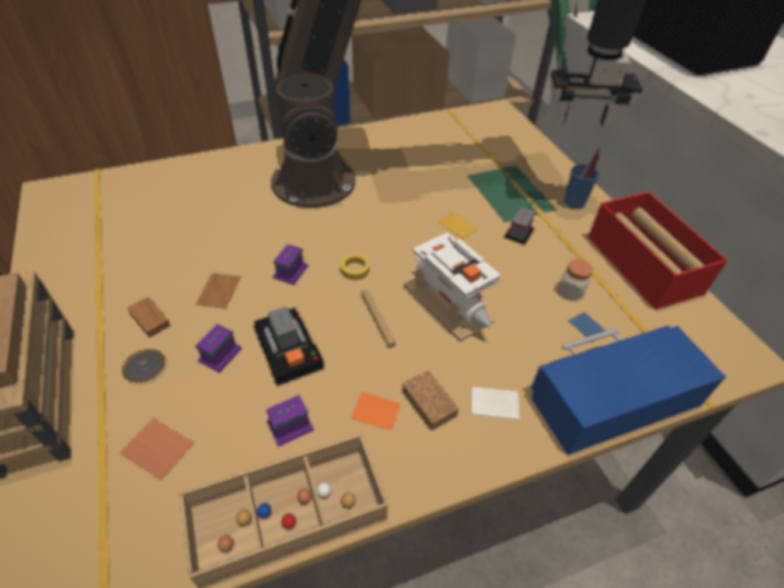

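View pics/top0.png

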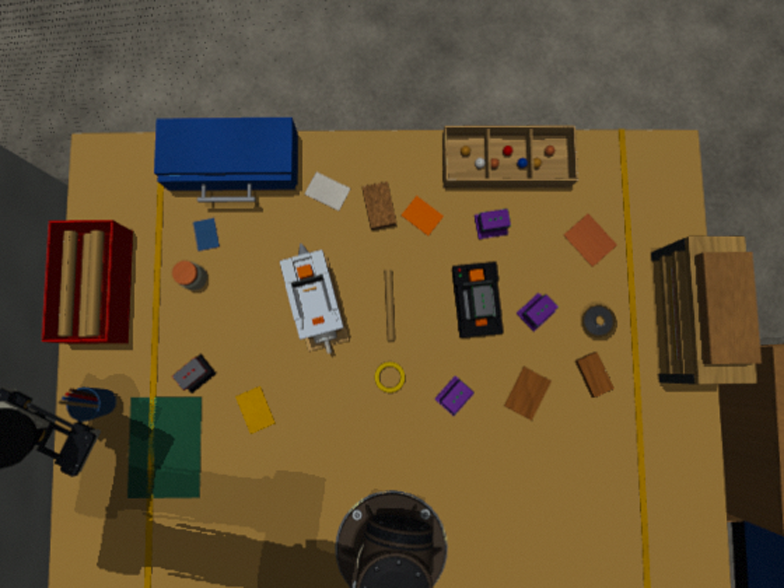

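The scene view shows the charger at about (288,343) with its button towards world +x, and the gun at (455,265). In the top view they are at (477,298) and (313,298). Three purple look-alikes are around the charger. I'll crop in to settle the directions.

```bash
python3 - <<'E'
from h import *
s=cam('scene')['pixels'];t=cam('top')['pixels']
c=lambda im,x,y,w,h:cv2.resize(im[y:y+h,x:x+w,::-1],(400,300),interpolation=cv2.INTER_CUBIC)
a=np.vstack([np.hstack([c(s,280,155,92,69),c(t,180,171,92,69)]),np.hstack([c(s,165,210,92,69),c(t,295,178,92,69)])])
cv2.imwrite('pics/crop1.png',a)
E
```

```text
(no output)
```

View pics/crop1.png

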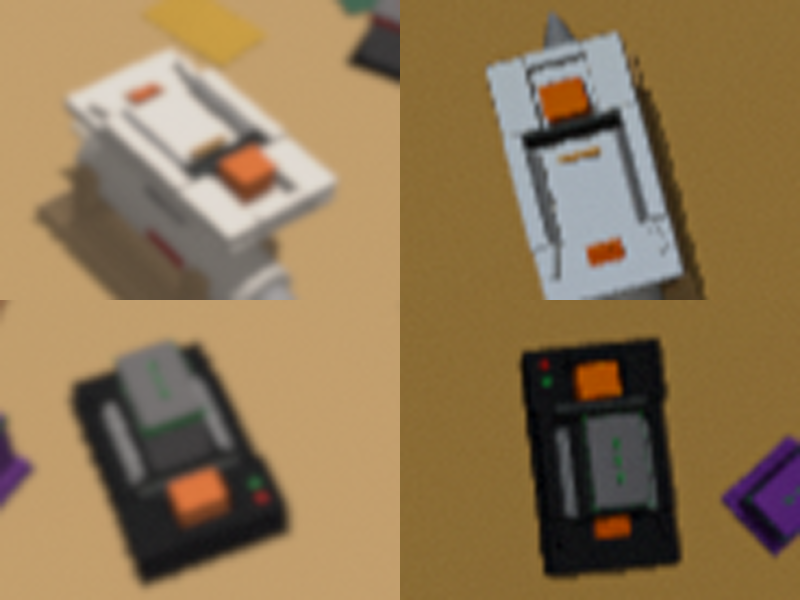

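```bash
python3 - <<'E'
from h import *
np.set_printoptions(precision=4,suppress=True)
fs={n:cam(n) for n in('scene','top')}
win={'scene':{'gun':(280,155,92,69),'ch':(165,210,92,69)},'top':{'gun':(180,171,92,69),'ch':(295,178,92,69)}}
C={}
for n,f in fs.items():
  hsv=cv2.cvtColor(f['pixels'],cv2.COLOR_RGB2HSV)
  for k,(x,y,w,h) in win[n].items():
    s=hsv[y:y+h,x:x+w]; m=((s[...,0]<13)&(s[...,1]>190)&(s[...,2]>120)).astype(np.uint8)
    _,_,st,ce=cv2.connectedComponentsWithStats(m)
    L=[(int(st[i,4]),ce[i]+[x,y]) for i in range(1,len(st)) if st[i,4]>12]
    L.sort(key=lambda a:-a[0]); C[n,k]=L; print(n,k,L)
t=fs['top']
for k,zb,zc in(('gun',.15,.134),('ch',.042,.026)):
    b=at_z(t,C['top',k][0][1],zb);c=at_z(t,C['top',k][1][1],zc);d=b-c
    print(k,'big',b,'catch',c,'dist',np.linalg.norm(d[:2]),'yaw',np.degrees(np.arctan2(d[1],d[0])))
    print('  tri big',*tri([fs['scene'],t],[C['scene',k][0][1],C['top',k][0][1]]))
    if len(C['scene',k])>1: print('  tri catch',*tri([fs['scene'],t],[C['scene',k][1][1],C['top',k][1][1]]))
# outlines in top view
for k,z in(('gun',.14),('ch',.034)):
    x,y,w,h=win['top'][k]; s=cv2.cvtColor(t['pixels'],cv2.COLOR_RGB2HSV)[y:y+h,x:x+w]
    m=((s[...,1]<60)&(s[...,2]>140)) if k=='gun' else (s[...,2]<50)
    m=cv2.morphologyEx(m.astype(np.uint8),cv2.MORPH_CLOSE,np.ones((9,9)))
    cs=max(cv2.findContours(m,0,2)[0],key=cv2.contourArea)[:,0]+[x,y]
    P=np.array([at_z(t,p,z)[:2] for p in cs.astype(float)],np.float32)
    print(k,'rect',cv2.minAreaRect(P*1000), cv2.boxPoints(cv2.minAreaRect(P*1000)).tolist())
E
```

```text
scene gun []
scene ch []
top gun [(21, array([226.619 , 228.9048]))]
top ch [(25, array([343.68, 229.76]))]Traceback (most recent call last):
  File "<stdin>", line 15, in <module>
IndexError: list index out of range
```

```bash
cat > m.py <<'E'
from h import *
np.set_printoptions(precision=4,suppress=True)
fs={n:cam(n) for n in('scene','top')}
win={'scene':{'gun':(310,165,50,40),'ch':(165,210,62,69)},'top':{'gun':(195,171,60,69),'ch':(310,178,50,69)}}
C={}
for n,f in fs.items():
  hsv=cv2.cvtColor(f['pixels'],cv2.COLOR_RGB2HSV)
  for k,(x,y,w,h) in win[n].items():
    s=hsv[y:y+h,x:x+w]; m=((s[...,0]<13)&(s[...,1]>125)&(s[...,2]>110)).astype(np.uint8)
    _,_,st,ce=cv2.connectedComponentsWithStats(m)
    L=[(int(st[i,4]),ce[i]+[x,y]) for i in range(1,len(st)) if st[i,4]>8]
    L.sort(key=lambda a:-a[0]); C[n,k]=L; print(n,k,L)
t=fs['top']
for k,zb,zc in(('gun',.15,.134),('ch',.042,.026)):
  try:
    b=at_z(t,C['top',k][0][1],zb);c=at_z(t,C['top',k][1][1],zc);d=b-c
    print(k,'big',b,'catch',c,'dist',np.linalg.norm(d[:2]),'yaw',np.degrees(np.arctan2(d[1],d[0])))
    print('  tri big',*tri([fs['scene'],t],[C['scene',k][0][1],C['top',k][0][1]]))
    if len(C['scene',k])>1: print('  tri catch',*tri([fs['scene'],t],[C['scene',k][1][1],C['top',k][1][1]]))
  except Exception as e: print(k,e)
for k,z in(('gun',.14),('ch',.034)):
    x,y,w,h=win['top'][k]; s=cv2.cvtColor(t['pixels'],cv2.COLOR_RGB2HSV)[y:y+h,x:x+w]
    m=((s[...,1]<60)&(s[...,2]>140)) if k=='gun' else (s[...,2]<50)
    m=cv2.morphologyEx(m.astype(np.uint8),cv2.MORPH_CLOSE,np.ones((9,9)))
    cs=max(cv2.findContours(m,0,2)[0],key=cv2.contourArea)[:,0]+[x,y]
    P=np.array([at_z(t,p,z)[:2] for p in cs.astype(float)],np.float32)
    print(k,'rect',cv2.minAreaRect(P*1000), np.round(cv2.boxPoints(cv2.minAreaRect(P*1000))).tolist())
E
python3 m.py
```

```text
scene gun [(101, array([336.4059, 193.8911]))]
scene ch [(117, array([210.1453, 254.0256]))]
top gun [(34, array([226.7647, 228.6471]))]
top ch [(28, array([343.6429, 229.7143]))]
gun list index out of range
ch list index out of range
gun rect ((537.75341796875, 161.369873046875), (178.73797607421875, 93.10688781738281), 14.022994995117188) [[440.0, 185.0], [462.0, 95.0], [636.0, 138.0], [613.0, 228.0]]
ch rect ((539.5169677734375, -203.35238647460938), (161.82965087890625, 113.30801391601562), 4.820661544799805) [[454.0, -154.0], [464.0, -267.0], [625.0, -253.0], [615.0, -140.0]]
```

```bash
sed -i 's/m=((s\[...,0\]<13)&(s\[...,1\]>125)&(s\[...,2\]>110))/m=(((s[...,0]<13)\&(s[...,1]>125)|(s[...,0]<16)\&(s[...,1]>205))\&(s[...,2]>110))/' m.py
python3 - <<'E'
from h import *
h=cv2.cvtColor(cam('top')['pixels'],cv2.COLOR_RGB2HSV); print(h[194,218],h[196,341],h[229,227],h[150,300])
E
python3 m.py
```

```text
[ 14 255 170] [ 13 255 170] [ 11 255 153] [ 13 255 168]
scene gun [(101, array([336.4059, 193.8911]))]
scene ch [(115, array([210.087 , 254.0435]))]
top gun [(79, array([217.1519, 193.2152])), (36, array([226.75  , 228.5833]))]
top ch [(72, array([340.2083, 196.0833])), (29, array([343.5517, 229.7931]))]
gun big [0.588  0.1743 0.15  ] catch [0.4876 0.1481 0.134 ] dist 0.10378130837932134 yaw 14.66092117430366
  tri big [0.5887 0.1745 0.1436] [np.float64(0.0006910778756648244), np.float64(0.0006910778756648152)]
ch big [ 0.593  -0.1955  0.042 ] catch [ 0.4889 -0.2056  0.026 ] dist 0.1045839189958468 yaw 5.508370945568611
  tri big [ 0.5935 -0.1964  0.0384] [np.float64(0.0002881228622012552), np.float64(0.00028812286220118315)]
gun rect ((537.4436645507812, 161.29251098632812), (178.09939575195312, 93.10688781738281), 14.022994995117188) [[440.0, 185.0], [462.0, 95.0], [635.0, 138.0], [613.0, 228.0]]
ch rect ((539.3729248046875, -203.36453247070312), (161.54061889648438, 113.30801391601562), 4.820662021636963) [[454.0, -154.0], [464.0, -267.0], [625.0, -253.0], [615.0, -140.0]]
```

```bash
python3 -m inch '0 10 -20 3 0 0 10; 0 20 -45 3 0 0 20; 0 30.7 -80.8 0 0 0 30.4; 0 30.7 -80.8 0 0 0 30.4; 0 30.7 -80.8 0 0 0 30.4; 0 30.7 -80.8 0 0 0 30.4; 0 30.7 -80.8 0 0 0 30.4; 0 30.7 -80.8 0 0 0 30.4; 0 30.7 -80.8 0 0 0 30.4; 0 30.7 -80.8 0 0 0 30.4; 0 30.7 -80.8 0 0 0 30.4; 0 30.7 -80.8 0 0 0 30.4' 20
```

```text
t: 2.75
eef_pos: [0.554, -0.0903, 0.2287]
ee_rot: [-3.141, 0.0, -1.478]
force: [1.0, 0.9, 0.9]
width: 0.0003
```

```bash
python3 -m inch '0 3.9 -10.7 0 0 0 0; 0 3.9 -10.7 0 0 0 0; 0 3.9 -10.7 -5 0 0 0; 0 3.9 -10.7 -10 0 0 0; 0 3.9 -10.7 -15 0 0 0; 0 3.9 -10.7 -17 0 0 0; 0 3.9 -10.7 -17 0 0 0; 0 3.9 -10.7 -17 0 0 0'; python3 - <<'E'
from h import *
s=cam('scene');t=cam('top');e=telemetry.get_state()
print(e['eef_pos'],e['force'],proj(s,e['eef_pos']))
c=lambda im,x,y,w,h:cv2.resize(im[y:y+h,x:x+w,::-1],(400,300),interpolation=cv2.INTER_CUBIC)
cv2.imwrite('pics/c2.png',np.hstack([c(s['pixels'],165,200,92,69),c(t['pixels'],295,170,92,69)]))
E
```

```text
t: 3.75
eef_pos: [0.594, -0.1974, 0.0599]
ee_rot: [-3.139, -0.001, -1.477]
force: [0.9, 0.7, 1.5]
width: 0.0007
[ 0.59415385 -0.1973103   0.06036707] [ 0.27358506  0.01878008 -0.35349906] [[209.07384915 249.44842667]]
```

View pics/c2.png

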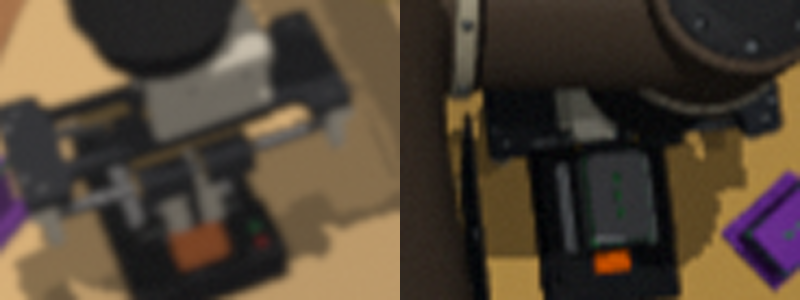

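The left crop shows the closed fingers at (190,210), just above the button at (200,245). I'll press now.

```bash
python3 -m inch '0 0 0 -1.5 0 0 0; 0 0 0 -2 0 0 0; 0 0 0 -2.3 0 0 0; 0 0 0 -2.5 0 0 0; 0 0 0 -2.5 0 0 0; 0 0 0 -2.5 0 0 0'; python3 - <<'E'
from h import *
t=cam('top');h=cv2.cvtColor(t['pixels'],cv2.COLOR_RGB2HSV)[178:247,310:360]
m=(h[...,0]<16)&(h[...,1]>205)&(h[...,2]>110);print(m.sum(),np.argwhere(m).mean(0)+[178,310] if m.any() else'')
print(telemetry.get_state()['force'], [(x['location'],x['p']) for x in pinpoint('top','pack_grip')[:3]])
save(t,'c3.png',(295,170,387,239),4)
E
```

```text
t: 4.6
eef_pos: [0.5942, -0.1973, 0.0355]
ee_rot: [-3.138, -0.001, -1.477]
force: [-0.6, 1.6, 3.4]
width: 0.0008
0 
[0.40977585 1.09480335 2.61243418] [([385.7, 221.4], 0.9), ([325.6, 282.8], 0.77), ([346.2, 225.6], 0.59)]
```

View pics/c3.png

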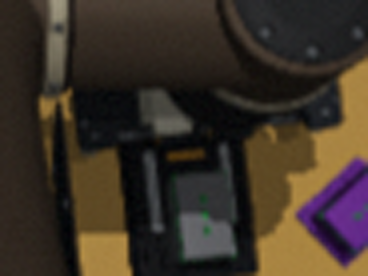

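The pack has sprung towards the mouth: its body now spans about (170–237, 170–260) in the crop and hides the catch. I'll lift off, open and measure.

```bash
python3 -m inch '0 0 0 3 0 0 0; 0 0 0 8 0 0 0; 1 0 0 12 0 0 0; 1 0 0 12 0 0 0' ; python3 - <<'E'
from h import *
np.set_printoptions(precision=4,suppress=True)
t=cam('top');x,y=325,205
h=cv2.cvtColor(t['pixels'],cv2.COLOR_RGB2HSV)[y:y+45,x:x+40]
print(h[::4,::3,2])
P=[pinpoint(c,'pack_grip') for c in('top','scene')]
for p in P[0][:4]: print('t',p['location'],p['p'],at_z(t,p['location'],.062))
s=cam('scene')
for p in P[1][:4]: print('s',p['location'],p['p'],at_z(s,p['location'],.062))
save(t,'c4.png',(310,195,370,255),8)
E
```

```text
t: 5.2
eef_pos: [0.5961, -0.1977, 0.1592]
ee_rot: [-3.132, -0.002, -1.477]
force: [-0.0, 0.2, -0.5]
width: 0.0153
[[  6  11  11  10   8  12   9  10  15  10  31  91  91 164]
 [ 13  12  61  13  67  69  57  21  20  35  14  94  91  90]
 [ 23  10  39  23   9  25  36  38  44  55  11  93  90  91]
 [ 41  10  26  44  28  52  51  51  52  54   9  91  89  92]
 [ 85   9  16  65  28  51  54  53  54  53   9  68  91  90]
 [ 87   3  13  64  16  46  52  52  50  48  10  54  92  91]
 [ 92   4   9  10  17  78 102  97  93  50  14  44  91  91]
 [134  14  15  23  26  62  99  91  78  70  10  22  92  95]
 [167  34  26  22  18  12  18  17  18  16  22  28 167 166]
 [166 117  70  75 132 137 136 142 166 166 166 167 165 166]
 [165 165 166 165 165 165 166 166 166 165 165 166 167 166]
 [167 167 167 165 164 165 164 165 165 165 167 166 166 166]]
t [347.0, 222.3] 0.86 [ 0.5091 -0.2108  0.062 ]
t [323.6, 285.1] 0.85 [ 0.321 -0.135  0.062]
t [385.7, 220.8] 0.57 [ 0.5125 -0.3297  0.062 ]
s [202.3, 297.0] 0.77 [ 0.73   -0.2471  0.062 ]
s [158.8, 245.5] 0.63 [ 0.5373 -0.3213  0.062 ]
```

View pics/c4.png

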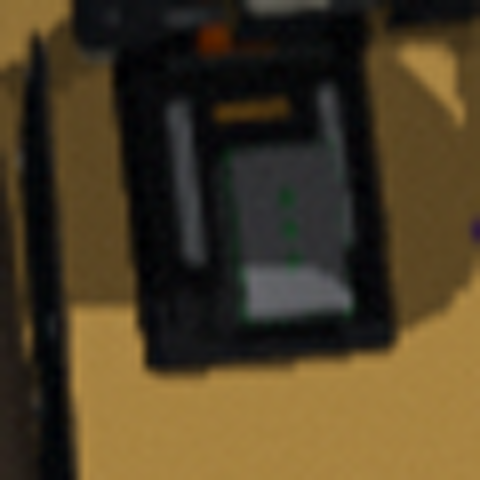

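```bash
python3 - <<'E'
from h import *
t=cam('top')
C=[(228,150),(335,143),(352,314),(243,320)]
P=np.array([at_z(t,(310+a/8-.5,195+b/8-.5),.080) for a,b in C]);print(P,P.mean(0))
d=(P[0]+P[1]-P[2]-P[3]);print(np.degrees(np.arctan2(d[1],d[0])),np.linalg.norm(d)/2)
E
```

```text
[[ 0.53506009 -0.1812778   0.08      ]
 [ 0.53735466 -0.22182014  0.08      ]
 [ 0.47280109 -0.2262105   0.08      ]
 [ 0.47096041 -0.18515932  0.08      ]] [ 0.50404406 -0.20361694  0.08      ]
3.6788166012825565 0.06445945068081638
```

```bash
python3 -m inch '1 -5 -0.3 0 0 0 0; 1 -9.2 -0.6 0 0 0 0; 1 -9.2 -0.6 0 0 0 0; 1 -9.2 -0.6 0 0 0 0; 1 -9.2 -0.6 -1 0 0 0; 1 -9.2 -0.6 -5 0 0 0; 1 -9.2 -0.6 -9 0 0 0; 1 -9.2 -0.6 -11.5 0 0 0; 1 -9.2 -0.6 -11.5 0 0 0'
```

```text
t: 6.58
eef_pos: [0.5002, -0.2031, 0.0364]
ee_rot: [3.138, 0.001, -1.478]
force: [-0.1, -0.2, 0.9]
width: 0.0875
```

```bash
python3 -m inch '1 0.3 0 0.8 0 0 0; 1 0.3 0 0.8 0 0 0; 0.4 0.3 0 0.8 0 0 0; 0.4 0.3 0 0.8 0 0 0; 0.4 0.3 0 0.8 0 0 0; 0.4 0.3 0 0.8 0 0 0;0.4 0.3 0 0.8 0 0 0; 0.4 0.3 0 0.8 0 0 0' 30
```

```text
t: 7.58
eef_pos: [0.5032, -0.2034, 0.0445]
ee_rot: [3.138, 0.0, -1.478]
force: [-0.7, -3.3, 0.7]
width: 0.0398
```

```bash
python3 -m inch '0.2 -0.5 -0.05 0 0 0 0; 0.2 -1.2 -0.11 0 0 0 0; 0.2 -2 -0.2 0 0 0 0; 0.2 -2.5 -0.25 0 0 0 0' 30
```

```text
t: 8.07
eef_pos: [0.4775, -0.2059, 0.0445]
ee_rot: [3.138, 0.0, -1.478]
force: [0.6, -1.1, -1.6]
width: 0.04
```

```bash
python3 -m inch '0.2 -1 -0.1 0 0 0 0; 0.2 -2 -0.2 0 0 0 0; 0.2 -3 -0.3 0 0 0 0; 0.2 -4 -0.4 0 0 0 0; 0.2 -4 -0.4 0 0 0 0; 0.2 -4 -0.4 0.3 0 0 0; 0.2 -4 -0.4 1 0 0 0;0.2 -4 -0.4 5 0 0 0; 0.2 -4 -0.4 10 0 0 0; 0.2 -4 -0.4 15 0 0 0; 0.2 -4 -0.4 18 0 0 0; 0.2 -4 -0.4 18 0 0 0' 30
```

```text
t: 9.57
eef_pos: [0.4389, -0.2101, 0.2271]
ee_rot: [-3.14, -0.001, -1.478]
force: [0.8, 0.5, -4.1]
width: 0.0394
```

```bash
python3 -m inch '0.2 0 5 0 0 0 2; 0.2 0 11 0 0 0 4; 0.2 0 17 0 0 0 6; 0.2 0 23 0 0 0 8; 0.2 -0.2 29 0 0 0 9.1; 0.2 -0.2 33 0 0 0 9.1; 0.2 -0.2 34.5 0 0 0 9.1; 0.2 -0.2 34.5 0 0 0 9.1; 0.2 -0.2 34.5 0 0 0 9.1; 0.2 -0.2 34.5 -3 0 0 9.1;0.2 -0.2 34.5 -5 0 0 9.1;0.2 -0.2 34.5 -5 0 0 9.1'; python3 - <<'E'
from h import *
s=cam('scene');t=cam('top');e=telemetry.get_state();print(e['eef_pos'],e['ee_rot'],e['force'])
c=lambda im,x,y,w,h:cv2.resize(im[y:y+h,x:x+w,::-1],(400,400),interpolation=cv2.INTER_CUBIC)
cv2.imwrite('pics/c5.png',np.hstack([c(s['pixels'],270,120,100,100),c(t['pixels'],180,175,80,80)]))
E
```

```text
t: 11.08
eef_pos: [0.4359, 0.1331, 0.1759]
ee_rot: [3.14, -0.002, -1.321]
force: [0.1, 0.9, -5.0]
width: 0.0397
[0.43734301 0.13434582 0.17779734] [-3.13954849e+00 -8.52932513e-04 -1.31961300e+00] [ 0.15188888  0.21741297 -3.22064015]
```

View pics/c5.png

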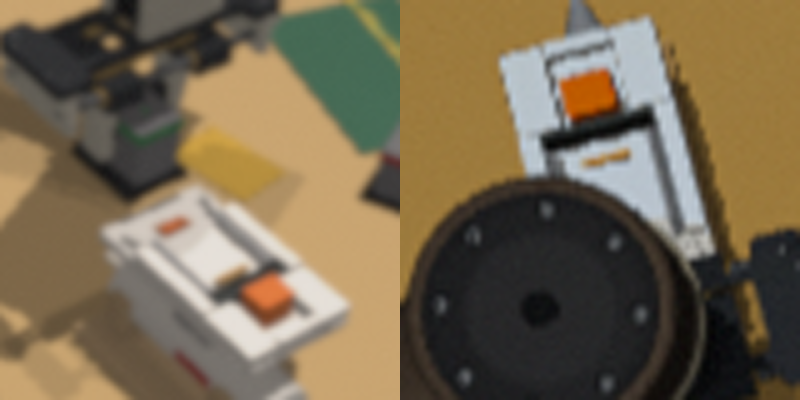

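The scene crop shows the pack (140,150) just short of the gun's mouth and in line with the channel. I'll lower it to channel level.

```bash
python3 -m inch '0.2 0.6 0.25 -1 0 0 0; 0.2 0.6 0.25 -1.8 0 0 0; 0.2 0.6 0.25 -2.2 0 0 0; 0.2 0.6 0.25 -2.4 0 0 0; 0.2 0.6 0.25 -2.4 0 0 0; 0.2 0.6 0.25 -2.4 0 0 0'; python3 -c "
from h import *;e=telemetry.get_state();print(e['eef_pos'],e['force'],e['moment'])"
```

```text
t: 11.92
eef_pos: [0.4434, 0.1369, 0.154]
ee_rot: [-3.139, -0.001, -1.319]
force: [-0.4, -0.4, -3.1]
width: 0.0403
[0.44342879 0.13694737 0.15402137] [-0.39756371 -0.40565205 -3.08557066] [-0.09272421 -0.00035524  0.00027507]
```

```bash
python3 -m inch '0.2 0.48 0.12 0 0 0 0; 0.2 0.97 0.25 0 0 0 0; 0.2 1.45 0.37 0 0 0 0; 0.2 1.94 0.5 0 0 0 0; 0.2 2.2 0.57 0 0 0 0; 0.2 2.42 0.62 0 0 0 0; 0.2 2.42 0.62 0 0 0 0'; python3 -c "
from h import *;e=telemetry.get_state();print(e['eef_pos'],e['force'],e['moment'],e['ee_rot'])"
```

```text
t: 12.8
eef_pos: [0.4678, 0.1432, 0.154]
ee_rot: [-3.139, -0.001, -1.32]
force: [1.8, 0.7, -1.6]
width: 0.0395
[0.46782713 0.14318258 0.15399207] [ 1.79518817  0.69894713 -1.56199522] [ 0.03448963 -0.24683409  0.02568035] [-3.13908919e+00 -7.70755073e-04 -1.31959021e+00]
```

```bash
python3 -m inch '0.2 0.48 0.12 0 0 0 0; 0.2 0.97 0.25 0 0 0 0; 0.2 1.45 0.37 0 0 0 0; 0.2 1.94 0.5 0 0 0 0; 0.2 2.2 0.57 0 0 0 0; 0.2 2.42 0.62 0 0 0 0; 0.2 2.42 0.62 0 0 0 0'; python3 -c "
from h import *;e=telemetry.get_state();print(e['eef_pos'],e['force'],e['moment'],e['ee_rot'])"
```

```text
t: 13.68
eef_pos: [0.4922, 0.1494, 0.154]
ee_rot: [-3.139, -0.001, -1.32]
force: [-0.6, -1.3, -0.4]
width: 0.0398
[0.49224752 0.14940659 0.154007  ] [-0.59191607 -1.33041175 -0.35215106] [-0.23132904 -0.26100836  0.01434443] [-3.13884152e+00 -8.10935231e-04 -1.31961788e+00]
```

```bash
cat > f.py <<'E'
from h import *
np.set_printoptions(precision=4,suppress=True)
F=[]
for i in range(4): grab_frame('top'); F.append(np.r_[telemetry.get_state()['force'],telemetry.get_state()['moment']])
e=telemetry.get_state();F=np.array(F);d=np.array([.968,.25,0]);n=np.array([-.25,.968,0]);p=e['eef_pos']-[.5285,.159,.130]
print('s %.1f lat %.1f mm z %.4f | F along %.2f+-%.1f lat %.2f z %.2f'%(p@d*1e3,p@n*1e3,e['eef_pos'][2],(F[:,:3]@d).mean(),(F[:,:3]@d).std(),(F[:,:3]@n).mean(),F[:,2].mean()),F[:,3:].mean(0),e['t'],e['width'])
E
python3 f.py
python3 -m inch '0.2 0.48 0.12 0 0 0 0; 0.2 0.97 0.25 0 0 0 0; 0.2 1.45 0.37 0 0 0 0; 0.2 1.94 0.5 0 0 0 0; 0.2 1.94 0.5 0 0 0 0'; python3 f.py
```

```text
s -37.8 lat -0.2 mm z 0.1540 | F along 0.78+-0.8 lat -0.49 z -2.73 [-0.3381 -0.3866 -0.0372] 13.875 0.03969371099889786
t: 14.5
eef_pos: [0.5119, 0.1545, 0.154]
ee_rot: [-3.139, -0.001, -1.32]
force: [0.2, -0.1, 1.2]
width: 0.0397
s -17.8 lat -0.2 mm z 0.1541 | F along 0.73+-0.9 lat -1.00 z -2.41 [-0.2214 -0.2773 -0.0162] 14.7 0.03964988270059334
```

```bash
python3 -m inch '0.2 0.19 0.05 0 0 0 0; 0.2 0.39 0.1 0 0 0 0; 0.2 0.39 0.1 0 0 0 0'; python3 f.py;  python3 -m inch '0.2 0.19 0.05 0 0 0 0; 0.2 0.29 0.08 0 0 0 0; 0.2 0.29 0.08 0 0 0 0'; python3 f.py
```

```text
t: 15.08
eef_pos: [0.5152, 0.1553, 0.154]
ee_rot: [-3.139, -0.001, -1.32]
force: [-0.2, -0.5, -3.3]
width: 0.0399
s -13.8 lat -0.2 mm z 0.1541 | F along 0.08+-0.6 lat -0.20 z -1.16 [-0.1754  0.0607  0.0328] 15.275 0.039817254403799525
t: 15.65
eef_pos: [0.5176, 0.1559, 0.1537]
ee_rot: [-3.14, -0.001, -1.32]
force: [-4.3, -1.7, 1.6]
width: 0.0403
s -11.1 lat -0.2 mm z 0.1540 | F along -3.50+-1.1 lat 0.34 z -1.87 [-0.4478  1.4953  0.0324] 15.85 0.039980825500887635
```

```bash
python3 -m inch '0.2 0.1 0.03 0 0 0 0; 0.2 0.2 0.05 0 0 0 0; 0.2 0.2 0.05 0 0 0 0'; python3 f.py;
```

```text
t: 16.23
eef_pos: [0.5198, 0.1565, 0.1539]
ee_rot: [-3.14, -0.001, -1.32]
force: [-2.6, -2.0, -2.7]
width: 0.0399
s -9.1 lat -0.3 mm z 0.1539 | F along -4.71+-0.8 lat 0.42 z -0.52 [-0.4307  1.7733  0.0497] 16.425 0.0395760871743471
```

```bash
python3 -m inch '0.2 0.1 0.03 0 0 0 0; 0.2 0.2 0.05 0 0 0 0; 0.2 0.29 0.08 0 0 0 0; 0.2 0.29 0.08 0 0 0 0'; python3 f.py;  python3 -m inch '0.2 0.1 0.03 0 0 0 0; 0.2 0.2 0.05 0 0 0 0;  0.2 0.2 0.05 0 0 0 0'; python3 f.py
```

```text
t: 16.92
eef_pos: [0.5226, 0.1572, 0.1538]
ee_rot: [-3.14, -0.001, -1.32]
force: [-6.4, -1.3, -1.5]
width: 0.0399
s -6.2 lat -0.3 mm z 0.1538 | F along -5.58+-0.9 lat -0.45 z -2.14 [-0.6908  2.1243  0.0351] 17.125 0.04015082961655249
t: 17.5
eef_pos: [0.5244, 0.1576, 0.1537]
ee_rot: [-3.14, -0.001, -1.32]
force: [-3.9, -1.1, -3.6]
width: 0.0397
s -4.4 lat -0.3 mm z 0.1537 | F along -6.06+-1.0 lat 0.20 z -2.35 [-0.7342  2.2168  0.0735] 17.7 0.039799022398840894
```

```bash
for i in 1; do python3 -m inch '0.2 0.1 0.02 0 0 0 0; 0.2 0.1 0.03 0 0 0 0' >/dev/null; python3 f.py; python3 -m inch '0.2 0.1 0.02 0 0 0 0; 0.2 0.1 0.03 0 0 0 0' >/dev/null; python3 f.py; done
```

```text
s -3.7 lat -0.4 mm z 0.1535 | F along -5.63+-0.3 lat 0.12 z -1.43 [-0.5773  2.251   0.0627] 18.15 0.039587631598848316
s -3.0 lat -0.4 mm z 0.1533 | F along -5.81+-0.7 lat -0.11 z -1.46 [-0.6443  2.2552  0.0653] 18.6 0.03982778592720714
```

```bash
python3 -m inch '0.2 0.12 0.03 0.05 0 0 0; 0.2 0.12 0.03 0.05 0 0 0' >/dev/null; python3 f.py; python3 -m inch '0.2 0.12 0.03 0.03 0 0 0; 0.2 0.12 0.03 0.03 0 0 0' >/dev/null; python3 f.py
```

```text
s -2.2 lat -0.5 mm z 0.1537 | F along -6.29+-0.6 lat -0.24 z -1.17 [-0.5668  2.315   0.0704] 19.05 0.03965836615599935
s -1.6 lat -0.6 mm z 0.1537 | F along -6.35+-0.4 lat 0.69 z -1.33 [-0.4767  2.4538  0.072 ] 19.5 0.03972362397570615
```

```bash
python3 -m inch '0.2 0.12 0.04 0.01 0 0 0; 0.2 0.12 0.04 0.01 0 0 0' >/dev/null; python3 f.py; python3 -m inch '0.2 0.12 0.04 0.01 0 0 0; 0.2 0.12 0.04 0.01 0 0 0' >/dev/null; python3 f.py
```

```text
s -1.0 lat -0.6 mm z 0.1533 | F along -6.47+-0.2 lat 0.49 z -1.98 [-0.568   2.5092  0.0506] 19.95 0.03969869103896912
s -0.6 lat -0.6 mm z 0.1529 | F along -7.13+-0.6 lat 0.56 z -1.97 [-0.6092  2.5203  0.0672] 20.4 0.040139194332987536
```

```bash
python3 -m inch '0.2 0.15 0.04 0.06 0 0 0; 0.2 0.15 0.04 0.06 0 0 0' >/dev/null; python3 f.py; python3 -m inch '0.2 0.15 0.04 0.06 0 0 0; 0.2 0.15 0.04 0.06 0 0 0' >/dev/null; python3 f.py
```

```text
s 0.0 lat -0.6 mm z 0.1530 | F along -7.03+-0.1 lat 0.85 z -2.20 [-0.4292  2.6406  0.0734] 20.85 0.03965654813145729
s 0.3 lat -0.7 mm z 0.1530 | F along -8.51+-0.3 lat 0.55 z -1.46 [-0.4383  3.1414  0.1267] 21.3 0.03981382575635569
```

```bash
python3 -m inch '0.2 -0.1 -0.03 0.02 0 0 0; 0.2 -0.1 -0.03 0.02 0 0 0' >/dev/null; python3 f.py; python3 -m inch '0.2 -0.1 -0.03 0.03 0 0 0; 0.2 -0.1 -0.03 0.03 0 0 0' >/dev/null; python3 f.py;
```

```text
s -1.5 lat -0.7 mm z 0.1528 | F along -6.77+-0.1 lat 0.89 z -1.50 [-0.3925  2.5918  0.0818] 21.75 0.03979893116818518
s -2.0 lat -0.6 mm z 0.1531 | F along -0.19+-0.2 lat -0.65 z -7.02 [-0.239  -0.1237  0.1059] 22.2 0.03967623249966259
```

The pull-back force fell from 6.8 N to 0 within 0.5 mm, so the catch is holding. One gentle tug will confirm it.

```bash
python3 -m inch '0.2 -0.1 -0.03 0.03 0 0 0; 0.2 -0.1 -0.03 0.03 0 0 0' >/dev/null; python3 f.py; python3 -m inch '0.2 0.05 0.01 0 0 0 0; 0.2 0.05 0.01 0 0 0 0; 0.6 0.05 0.01 0 0 0 0; 1 0.05 0.01 0 0 0 0; 1 0.05 0.01 0 0 0 0; 1 0.05 0.01 0 0 0 0; 1 0.05 0.01 0 0 0 0'; python3 f.py
```

```text
s -2.2 lat -0.5 mm z 0.1538 | F along 3.71+-0.6 lat -0.54 z -7.21 [ 0.0406 -1.5966  0.1177] 22.65 0.040170146253191236
t: 23.52
eef_pos: [0.527, 0.1581, 0.1538]
ee_rot: [3.133, -0.002, -1.321]
force: [-0.9, 0.4, 0.5]
width: 0.084
s -1.8 lat -0.5 mm z 0.1538 | F along -0.08+-0.1 lat -0.52 z 0.13 [-0.035  -0.0442  0.0265] 23.725 0.0877240943381375
```

The tug met resistance (+3.7 N with no travel). The pack is released, so I'll lift clear and look.

```bash
python3 -m inch '1 0 0 3 0 0 0; 1 0 0 8 0 0 0; 1 0 0 13 0 0 0; 1 -8 -8 16 0 0 0; 1 -8 -14 16 0 0 0;1 -8 -20 16 0 0 0; 1 -8 -25 16 0 0 0; 1 -8 -25 16 0 0 0; 1 -8 -25 16 0 0 0; 1 -8 -25 16 0 0 0'; python3 - <<'E'
from h import *
s=cam('scene');t=cam('top')
c=lambda im,x,y,w,h:cv2.resize(im[y:y+h,x:x+w,::-1],(400,400),interpolation=cv2.INTER_CUBIC)
cv2.imwrite('pics/c6.png',np.hstack([c(s['pixels'],285,140,80,80),c(t['pixels'],180,175,80,80)]))
P=[pinpoint(c,'pack_grip') for c in('top','scene')]
for p in P[0][:4]: print('t',p['location'],p['p'],at_z(t,p['location'],.170))
for p in P[1][:4]: print('s',p['location'],p['p'],at_z(s,p['location'],.170))
E
```

```text
t: 24.98
eef_pos: [0.4469, -0.0918, 0.3137]
ee_rot: [3.133, -0.001, -1.321]
force: [0.2, 0.0, -0.6]
width: 0.0873
t [354.5, 157.2] 0.87 [ 0.6858032  -0.21923231  0.17      ]
t [385.9, 222.7] 0.82 [ 0.49717613 -0.30164754  0.17      ]
t [224.9, 212.8] 0.77 [0.52913465 0.14986689 0.17      ]
t [141.9, 198.5] 0.71 [0.57163037 0.38371376 0.17      ]
s [203.8, 295.3] 0.96 [ 0.79260444 -0.24535789  0.17      ]
s [324.1, 171.3] 0.84 [0.51787465 0.16623793 0.17      ]
s [205.4, 184.6] 0.76 [ 0.46111677 -0.16307608  0.17      ]
s [154.5, 244.4] 0.61 [ 0.62124959 -0.32280035  0.17      ]
```

View pics/c6.png

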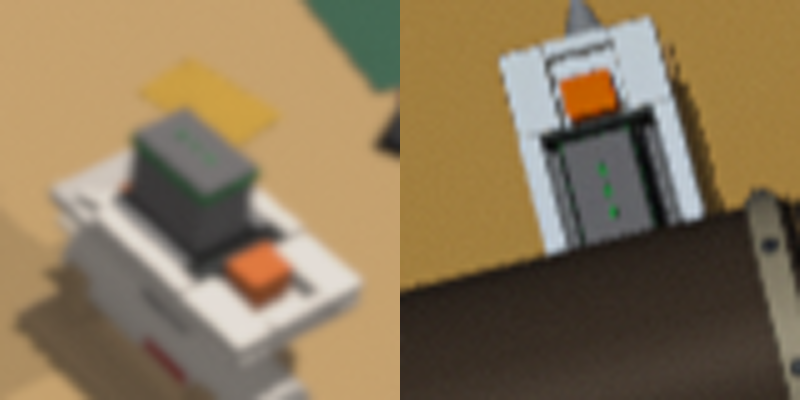

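The pack sits squarely in the gun's dovetail at (195,185) on the left and (605,190) on the right. A bit of the orange catch shows behind it at about (125,190), and the robot is clear. Handing in.

```bash
python3 -c "
from station import arm;print(arm.job_done())"
```

```text
the job is handed in; nothing more can be done
None
```

The charged pack is in the gun's dovetail with the catch holding it, and I handed the job in at about 25 s of the 64 s allowed.

I pressed the charger's button with the closed fingers and the pack sprang out towards the mouth. I then drew it along the charger's dovetail, lifted it out, and slid it into the gun's channel in steps down to about 1 mm, watching the force.

What the last checks showed:
- **End stop:** the return spring showed from about 13 mm before home. The force along the slide peaked at about 8.5 N in total, where the end stop was just touched.
- **Catch:** on backing off, the push-back force fell from 6.8 N to 0 within half a millimetre, about 2 mm short of the stop. A gentle tug then met +3.7 N and moved the pack only about 0.2 mm.
- **Last picture:** the pack sits squarely in line in the gun, with the orange catch just visible behind it and the robot clear.

- **Not measured:** the catch's travel was only inferred from the forces and a small patch of orange in the picture. I did not re-measure the bystanders afterwards, though nothing in the forces or pictures suggested contact.
- **Disagreement:** the two cameras' network readings for the fitted pack differed by about 2 cm. I relied on the picture and the forces instead.

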